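# Set the mirror cell: aim screw to the mark, clamp wheel two turns off its stop

## Robot

A 7-joint arm with a two-finger parallel gripper is mounted at the origin on the work surface. World frame = base frame: x ahead of the robot, y to its left, z up, the work surface at z = 0. Lengths are in m, angles in rad, forces in N, time in s.
With the tool pointing down it reaches from about 0.4 to 0.85 m from the base axis. Payload 4.5 kg.
Tool frame: the origin (TCP) lies midway between the tips of the shut fingers; the grasp point (between the pads) lies 19 mm behind it; x points along the fingers, y is the direction in which the jaws open and shut, and the axes are right-handed (so a half turn about x gives the same grasp; the last joint's range is limited). The gripper opens to 88 mm and grips with 3 to 60 N. Pads are 18 mm wide; open, the fingers measure 123 mm over their backs; the gripper's body (75 mm by 187 mm) begins 45 mm behind the grasp point.
Start: joints at [-1.185, 0.689, -0.195, 1.565, 0.157, 0.902, -0.215], TCP at [0.215, 0.587, 0.239] pointing down, gripper open.
Joint ranges: [-3.01, 3.01], [-0.46, 2.08], [-1.47, 1.51], [0.13, 2.56], [-1, 4.14], [0.04, 2.09], [-2.66, 2.66]. Speed limits (rad/s): [2.57, 2.57, 3.14, 3.14, 3.14, 3.14, 3.14].

## Interface

Orientations are given as a unit quaternion [x, y, z, w].
In Python, from plant import r gives the robot as it stands.
- The arm moves only by the tool arm_command, never from a script. Its argument "plan" is a list of rows, each a list of 5 numbers: the finger opening in m, from 0 to 0.0881, then the shift along the tool's x, y, z in m, then the turn about the tool's x in rad. In form: [[grip, dx, dy, dz, roll], ...]. A call has 1 to 12 rows; each row shifts and turns the commanded pose from where the row before left it, along the tool's axes as they then stand; what a row does not reach is not made up. A row lasts 1/8 s, in which the tool goes at most 62.5 mm and 10.7 degrees, less where a joint would pass 70% of its speed; a pose out of reach is approached as far as the arm can. A call is refused whole if a number of a shift passes 0.0625 or a number of a turn 0.188, either way. A call with a gripper value outside its range is refused whole. The fingers move at their own pace and stop on an object; "force" is the grip in N (left out, the last holds). Time passes only in rows, so rows that do not move let the fingers close. It gives the time, the measured TCP pose, the force and the opening at its end, in the units of the state.
- r.get_state(): the state, without advancing time (a new reading comes with each control period).
- r.snapshot(name): name is "scene" or "top" or "wrist"; returns (picture, depth): 480x640x3 uint8, red, green, blue; 480x640 float32, m along the optical axis (not along the pixel's ray), 0 where there is no reading.
- r.calibration(name): a dict with "fx", "fy", "cx", "cy" (pixels), "k1" (the pictures are not rectified: a ray, as slopes to the right and down, at radius r is drawn at 1 + k1 r^2 times it, then the intrinsics apply), "eye" and "orientation" of the camera in the world; the wrist camera has in their place "mount" (4x4, takes a point from camera to tool coordinates, whose origin is the TCP and whose axes are the tool frame's). Camera axes: x right, y down, z forward; pixel columns grow to the right and rows downward; lengths in m; the calibration is good to about 2 mm. A picture is of the moment at which its call begins: read the wrist's pose just before it. calibration takes no time and is no camera call.
- r.finish_job(): hands the job in, once; it reports no verdict.
The state is a dict: "clock": time; "q": joint angles; "qd": joint speeds; "joint_torque": joint torques, N m; "tool_pos": TCP position; "eef_rot": TCP orientation; "contact_force": force on the tool from outside, world axes, zero at the start; "moment": the same for the moment, N m; "opening": opening from 0.0 (shut) to 1.0 (fully open).
Only numpy, scipy, OpenCV 4.12 (cv2) and the standard library are available. Lean on these libraries where they do the work, as an engineer would, in place of code of your own. Each camera call takes 0.05 s, during which the arm holds its last target.

## Task

Turn the aim knob on the mirror cell until the tip of its pointer stands at the line on the index tab, turning the knob only and leaving the pointer itself untouched. Then wind the clamp handwheel clockwise by its crank handle until it is against its stop, and back it off exactly two full turns so that the mirror is held without being pinched. Finish while still gripping the crank handle between the fingers, holding the wheel still there; leave the pointer on its line and the loose things on the bench where they are.

Things in the scene. Friction and masses are not known exactly. Their poses are not given: they have to be found in the camera images.
- aim_unit: grey box 185 x 90 x 50 mm fixed on the mirror cell's plate, with the aim knob at one end of its top and a dial with pointer at the other. Origin: at its underside, on the knob's axis, 12 mm above the bench; x points along the box from the knob towards the dial; z up. The box reaches from x = -40 to 145 mm and y = -45 to 45 mm. May stand on either side of the mirror
- aim_knob_grip (a point): point on the vertical axis of the aim knob at the height to grip it, 7 mm below the knob's top and 37 mm above the grey box's top. The knob is a black disc of 44 mm diameter, 8 mm thick, with an upright bar across it, 42 mm long, 14 mm wide, rising 30 mm above the disc. The point turns with the knob: x along the bar, y across it (the 14 mm to pinch), z up
- aim_knob (a joint): angle of the aim knob in rad, growing as it turns clockwise seen from above; it can turn from 0 to 3.4 and stays where it is left (friction about 0.03 N m). The pointer is geared to it: it turns the same way by half the knob's angle. The pointer always starts anticlockwise of the line, so the knob has to be turned clockwise, by 0.5 to 1.4 rad
- aim_pointer: thin black pointer, 72 mm long from pivot to tip, 7 mm above the grey box's top. Origin on its pivot axis at the box's top; x points from the pivot to the tip; z up. Do not touch
- pointer_pivot (a point): the pointer's pivot axis at the height of the pointer, 60 mm from the knob's axis towards the dial
- pointer_tip (a point): tip of the pointer, 72 mm from the pivot
- mark_line (a point): inner end of the black line (2.5 mm wide, 10 mm long) engraved on the small aluminium index tab, 74 mm from the pivot axis, so the tip stands 2 mm short of it when aligned. The line runs radially from the pivot. The tab (10 x 12 x 6 mm) is fixed on the dial at a different place each time
- wheel_axis (a point): point on the vertical axis of the clamp handwheel at the height of the middle of the crank handle, 122 mm above the bench. The wheel is black, 102 mm over its rim (rim top 14 mm above the wheel's underside, hub top 17 mm), on a round aluminium pedestal; its rim top is 88 mm above the bench. The point does not turn with the wheel
- handle_grip (a point): point on the vertical axis of the crank handle at the height to grip it, 22 mm below its top and 30 mm above its foot, 122 mm above the bench. The handle is an upright black cylinder, 18 mm diameter, 52 mm tall, standing on the wheel's rim 45 mm from the wheel's axis; it spins freely about its own axis, so it can be held with the gripper kept at one orientation while it is carried round the wheel's axis. The point spins with the handle, its x axis means nothing
- crank_handle: the same crank handle; origin at the centre of its foot, 92 mm above the bench, z up
- clamp_wheel (a joint): angle of the clamp handwheel in rad, 0 at its stop (fully closed), growing as it turns anticlockwise seen from above (opening); starts between 3 and 6.5. Clockwise closes it. The wheel turns with about 0.06 N m of friction, stays where it is left, does not rise, and meets a hard stop at 0; two turns off the stop is 12.57
- mirror_cell: aluminium plate 300 x 460 x 12 mm fixed on the bench, carrying the aim unit and the clamp unit at its two ends and an octagonal ring with a white ribbed mirror between them, up to 40 mm above the bench. Origin on the bench 20 mm nearer the robot than the plate's centre; x away from the robot, y along the plate
- jar: loose grey jar with steel lid, 60 mm diameter, 70 mm tall, origin at its underside. Leave alone
- spool: loose steel spool, 56 mm diameter, 50 mm tall, origin at its underside. Leave alone
- bracket: loose aluminium angle bracket, 80 x 50 x 58 mm, origin at its underside. Leave alone

How it is judged:
By the outcome, as a careful person would: the job done as asked, in the order asked, and still so for the second after the job is handed in, while the arm keeps its last pose, push and grip.
It also fails if it takes over 67 s, if anything falls off the work surface, if the arm or the gripper's body presses on something with over 40 N, if the wrist force passes 120 N, or if a joint passes its speed limit or range.

## Working session

There is one attempt and no reset: what is moved stays moved. The work goes in short steps, Python scripts to look and compute and a tool call to move; the robot and the scene stay as the last step left them, time stands still between calls to the robot, and variables do not carry over. Pictures are saved under pics/ and viewed, and the job is handed in when it is done.

Besides the shell and the picture viewer there is one more tool, called after "Call:" in YAML: its name, and indented under it one key for each argument. arm_command: Moves the arm, as the interface text tells. Its arguments: {"type":"object","properties":{"plan":{"type":"array","items":{"type":"array","items":{"type":"number"}}},"force":{"type":"number"}},"required":["plan"]}

```bash
ls; mkdir -p pics; cat > h.py <<'E'
import numpy as np, cv2
from plant import r
from scipy.spatial.transform import Rotation as R
def cam(name):
    c=r.calibration(name)
    return c
def pose(name,st=None):
    c=r.calibration(name)
    if 'mount' in c:
        st=st or r.get_state()
        T=np.eye(4);T[:3,:3]=R.from_quat(st['eef_rot']).as_matrix();T[:3,3]=st['tool_pos']
        M=T@np.array(c['mount'])
        return c,M[:3,:3],M[:3,3]
    o=np.array(c['orientation'])
    Rm=R.from_quat(o).as_matrix() if o.size==4 else o.reshape(3,3)
    return c,Rm,np.array(c['eye'])
def rays(c,px):
    px=np.atleast_2d(np.asarray(px,float))
    K=np.array([[c['fx'],0,c['cx']],[0,c['fy'],c['cy']],[0,0,1]])
    u=cv2.undistortPoints(px[:,None,:],K,np.array([c['k1'],0,0,0,0.]))[:,0]
    return np.c_[u,np.ones(len(u))]
def onplane(P,px,z):
    c,Rm,e=P
    d=rays(c,px)@Rm.T
    return e+d*((z-e[2])/d[:,2])[:,None]
def depthpts(P,px,dep):
    c,Rm,e=P
    return e+(rays(c,px)*np.asarray(dep)[:,None])@Rm.T
def proj(P,X):
    c,Rm,e=P
    p=(np.atleast_2d(X)-e)@Rm
    s=p[:,:2]/p[:,2:]
    s=s*(1+c['k1']*(s**2).sum(1))[:,None]
    return np.c_[s[:,0]*c['fx']+c['cx'],s[:,1]*c['fy']+c['cy']]
def snap(name,tag):
    P=pose(name); im,d=r.snapshot(name)
    cv2.imwrite(f'pics/{tag}.png',im[:,:,::-1]); np.savez(f'{tag}.npz',im=im,d=d,R=P[1],e=P[2])
    return P,im,d
def load(name,tag):
    z=np.load(f'{tag}.npz'); return (r.calibration(name),z['R'],z['e']),z['im'],z['d']
E
python3 - <<'E'
from h import *
print(r.get_state())
for n in ['scene','top','wrist']:
    print(n,r.calibration(n)); snap(n,n+'0')
E
```

```text
pics
{'clock': 0.0, 'q': array([-1.18518187,  0.69000121, -0.19455214,  1.56634301,  0.15729418,
        0.90248204, -0.21512018]), 'qd': array([-1.41013269e-03, -1.12828588e-04, -9.62049283e-04, -2.18539004e-04,
        1.81646597e-05, -2.82409642e-04,  8.45752788e-05]), 'joint_torque': array([-4.43881186e-05, -5.27575636e+01, -1.26675915e+00, -1.53437912e+01,
       -5.25832549e-02,  6.35696109e-03,  1.62667884e-04]), 'tool_pos': array([0.21518312, 0.58611629, 0.23790052]), 'eef_rot': array([ 0.12306747,  0.69627864, -0.12435922,  0.69612157]), 'contact_force': array([-0.62453831,  0.1145213 , -1.07771211]), 'moment': array([-0.01666555,  0.03822985,  0.04129685]), 'opening': 1.001673196714984}
scene {'fx': 510.94847912443794, 'fy': 510.94847912443794, 'cx': 314.1316096433434, 'cy': 244.3233022505021, 'k1': 0.05154205655477798, 'eye': array([ 1.21035474, -0.24732693,  0.95371112]), 'orientation': array([ 0.76526512,  0.54478276, -0.19345107, -0.28312139])}
top {'fx': 487.7840211158269, 'fy': 487.7840211158269, 'cx': 318.31654363558073, 'cy': 235.7004089438555, 'k1': 0.0235479276548474, 'eye': array([ 0.29406679, -0.00184106,  1.24674138]), 'orientation': array([-0.68732314,  0.71828285, -0.07894759,  0.0736473 ])}
wrist {'fx': 430.59478021518936, 'fy': 430.59478021518936, 'cx': 315.61743104113697, 'cy': 238.2952051937711, 'k1': -0.025039256307210007, 'mount': array([[ 2.27721764e-04, -3.14939272e-01,  9.49111797e-01,
        -1.46152943e-01],
       [ 9.99999971e-01,  1.47699441e-04, -1.90921031e-04,
        -6.50949650e-04],
       [-8.00547515e-05,  9.49111813e-01,  3.14939297e-01,
        -8.19746488e-02],
       [ 0.00000000e+00,  0.00000000e+00,  0.00000000e+00,
         1.00000000e+00]])}
```

View pics/top0.png

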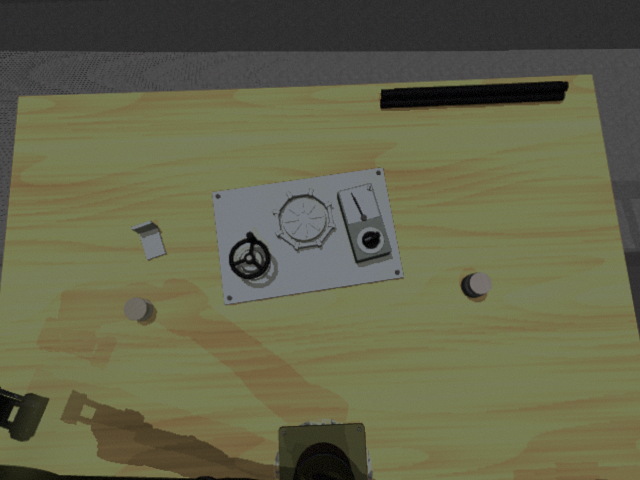

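View pics/scene0.png

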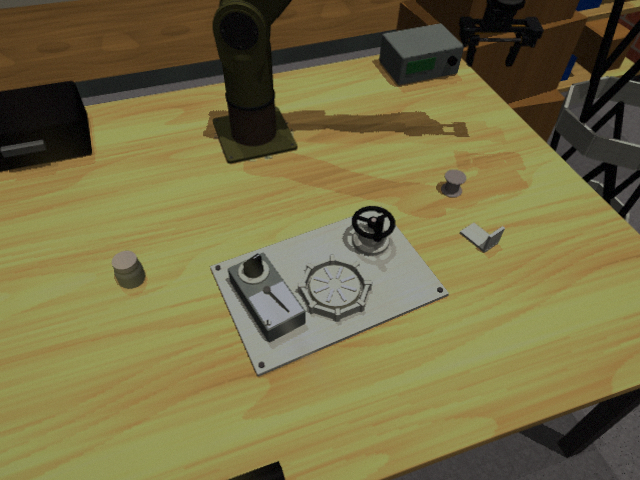

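View pics/wrist0.png

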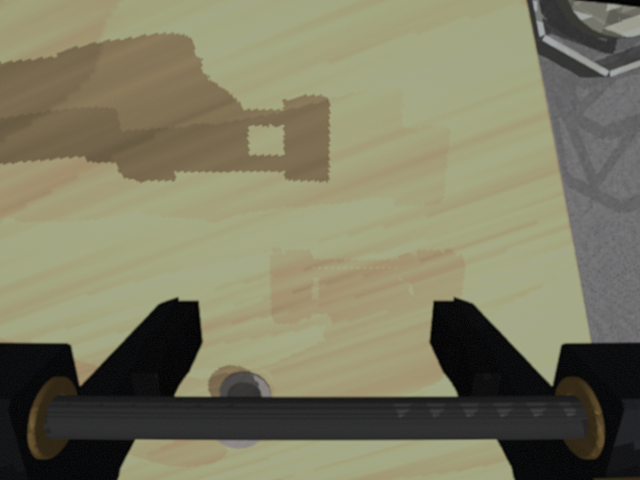

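Top view: wheel at about (249,257), handle at (250,237); knob at (371,240), pointer tip around (352,192), tab around (369,187). I'll zoom in and measure these.

```bash
python3 - <<'E'
from h import *
P,im,d=load('top','top0')
a=cv2.resize(im[170:275,325:405],None,fx=7,fy=5.7*7/7,interpolation=cv2.INTER_CUBIC)
a=cv2.resize(im[170:275,325:405],None,fx=5.6,fy=5.6,interpolation=cv2.INTER_CUBIC)
b=cv2.resize(im[220:300,215:285],None,fx=5,fy=5,interpolation=cv2.INTER_CUBIC)
cv2.imwrite('pics/zt_a.png',a[:,:,::-1]);
S,im2,d2=load('scene','scene0')
c=cv2.resize(im2[240:350,215:315],None,fx=5.4,fy=5.4,interpolation=cv2.INTER_CUBIC)
cv2.imwrite('pics/zs_a.png',c[:,:,::-1]);cv2.imwrite('pics/zt_b.png',b[:,:,::-1])
hub=onplane(P,[[249,257]],.091)
print('hub',hub,'knob',onplane(P,[[371,240]],.10),'handle',onplane(P,[[250,237]],.144))
# depth points
for p in [(371,240),(249,257),(250,236),(352,192),(369,187),(300,220)]:
    print(p,depthpts(P,[p],[d[p[1],p[0]]]))
E
```

```text
hub [[0.50265681 0.15232215 0.091     ]] knob [[ 0.52960756 -0.14211482  0.1       ]] handle [[0.53988474 0.14230296 0.144     ]]
(371, 240) [[ 0.52902589 -0.14176841  0.10283193]]
(249, 257) [[0.50363965 0.15304854 0.08555433]]
(250, 236) [[0.54198862 0.14211634 0.14516899]]
(352, 192) [[ 0.66404645 -0.10709671  0.06085437]]
(369, 187) [[ 0.67312591 -0.15019563  0.06796056]]
(300, 220) [[0.60279063 0.02806163 0.03642242]]
```

View pics/zt_a.png

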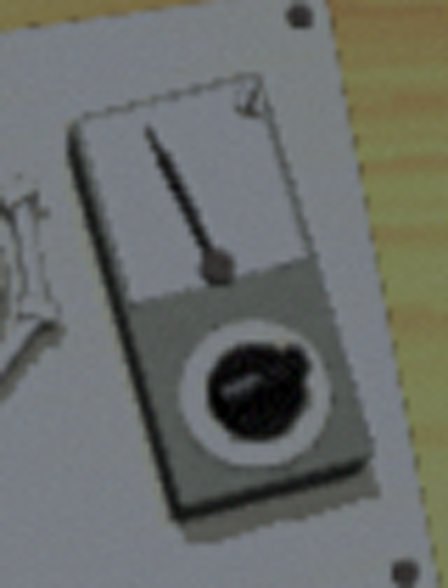

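View pics/zt_b.png

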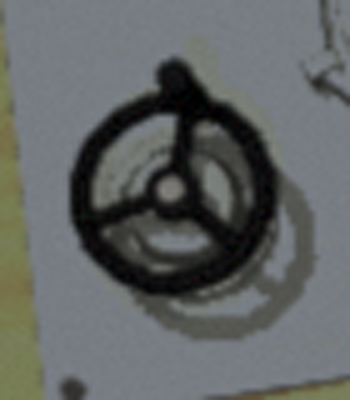

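View pics/zs_a.png

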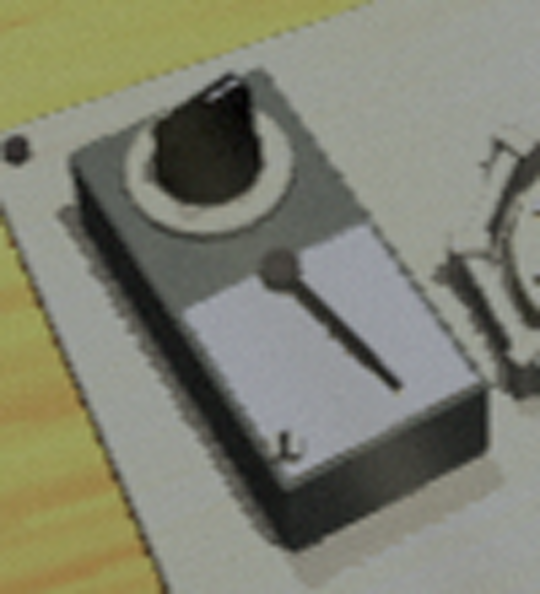

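```bash
cat >> h.py <<'E'
def plan(target,yaw_y=None,st=None):
    """shift in tool axes + roll to make tool y axis point along world yaw (mod pi)"""
    st=st or r.get_state()
    Rm=R.from_quat(st['eef_rot']).as_matrix(); D=Rm.T@(np.array(target)-st['tool_pos'])
    out=[D]
    ay=np.arctan2(Rm[1,1],Rm[0,1])
    if yaw_y is not None:
        # tool x is down => positive roll = clockwise from above = yaw decreases
        ro=-(yaw_y-ay); ro=(ro+np.pi/2)%np.pi-np.pi/2
        out.append(ro)
    return out
E
python3 - <<'E'
from h import *
st=r.get_state(); Rm=R.from_quat(st['eef_rot']).as_matrix(); print(Rm.round(3))
T,im,d=load('top','top0');S,im2,d2=load('scene','scene0')
def tz(x,y): return [325+(x+.5)/5.6-.5,170+(y+.5)/5.6-.5]
def sz(x,y): return [215+(x+.5)/5.4-.5,240+(y+.5)/5.4-.5]
zb=.062
print('pivot',onplane(T,tz(217,267),zb+.007),onplane(S,sz(281,270),zb+.007))
print('tip',onplane(T,tz(150,130),zb+.007),onplane(S,sz(400,388),zb+.007))
print('tab',onplane(T,tz(249,98),zb+.006),onplane(S,sz(287,444),zb+.006))
print('knob ring',onplane(T,tz(253,393),zb+.003),onplane(S,sz(209,165),zb+.003))
print('box corners',onplane(T,[tz(72,125),tz(258,76),tz(372,460),tz(178,518)],zb))
print('bar top',onplane(S,[sz(213,100),sz(240,75)],.106))
h=depthpts(S,[sz(225,88)],[d2[256,257]]);print(h)
E
```

```text
[[-0.     0.345  0.939]
 [-0.001  0.939 -0.345]
 [-1.    -0.001  0.   ]]
pivot [[ 0.59460293 -0.13073585  0.069     ]] [[ 0.59627907 -0.12570988  0.069     ]]
tip [[ 0.65946285 -0.10467547  0.069     ]] [[ 0.66283913 -0.09818916  0.069     ]]
tab [[ 0.67287146 -0.15031037  0.068     ]] [[ 0.67189518 -0.1449894   0.068     ]]
knob ring [[ 0.53751608 -0.14338862  0.065     ]] [[ 0.53458535 -0.13841477  0.065     ]]
box corners [[ 0.66553854 -0.07012759  0.062     ]
 [ 0.68506644 -0.15584606  0.062     ]
 [ 0.50571722 -0.19411527  0.062     ]
 [ 0.48362093 -0.10710868  0.062     ]]
bar top [[ 0.53535413 -0.13369714  0.106     ]
 [ 0.52657186 -0.12035961  0.106     ]]
[[ 0.53059978 -0.12760097  0.10545784]]
```

Call:
arm_command:
  plan:
    - [0.088,0,-0.036,0.039,0]
    - [0.088,0,-0.036,0.039,0]
    - [0.088,0,-0.036,0.039,0]
    - [0.088,0,-0.036,0.039,0]
    - [0.088,0,-0.036,0.039,0]
    - [0.088,0,-0.036,0.039,0]
    - [0.088,0,-0.036,0.039,0]
    - [0.088,0,-0.036,0.039,0]
    - [0.088,0,-0.036,0.039,0]
    - [0.088,0,-0.036,0.039,0]
    - [0.088,0,-0.036,0.039,0]
    - [0.088,0,-0.036,0.039,0]

```text
clock: 1.65
tool_pos: [0.5064, 0.0183, 0.2386]
eef_rot: [0.124, 0.696, -0.124, 0.696]
contact_force: [0.7, 0.1, -0.1]
opening: 0.998
```

```bash
python3 - <<'E'
from h import *
print(r.get_state()['q'].round(2),r.get_state()['tool_pos'],plan([.578,-.122,.24]))
E
```

```text
[ 0.05  0.54 -0.28  1.91  0.22  0.71  0.87] [0.50641773 0.01833785 0.23863549] [array([-0.00140431, -0.10708136,  0.11555174])]
```

Call:
arm_command:
  plan:
    - [0.088,0,-0.036,0.039,0]
    - [0.088,0,-0.036,0.039,0]
    - [0.088,0,-0.035,0.038,0]
    - [0.088,0,0,0,0]
    - [0.088,0,0,0,0]

```text
clock: 2.28
tool_pos: [0.5773, -0.1196, 0.2383]
eef_rot: [0.124, 0.697, -0.123, 0.696]
contact_force: [-0.8, 0.3, 0.1]
opening: 0.999
```

```bash
python3 - <<'E'
from h import *
print(r.get_state()['q'].round(2),r.get_state()['tool_pos'])
snap('wrist','w1')
E
```

```text
[ 0.29  0.65 -0.28  1.67  0.23  0.85  1.13] [ 0.57734548 -0.1196232   0.23831625]
```

View pics/w1.png

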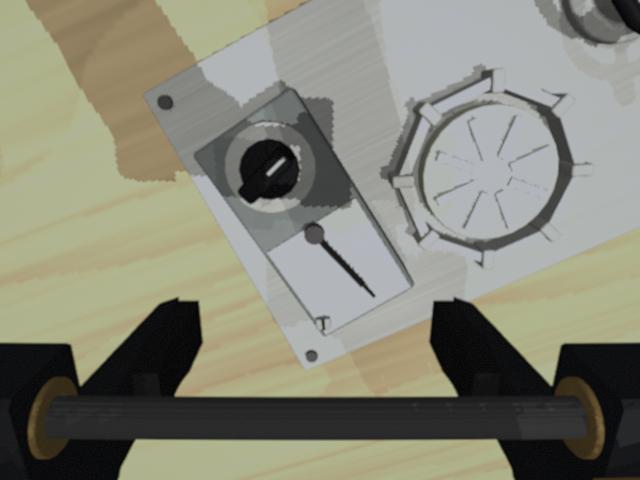

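Wrist view: knob at (270,168), pivot at (314,233), tip at (374,296), tab line near (322,322). I'll zoom in for exact pixels.

```bash
cat >> h.py <<'E'
def zoom(im,x0,y0,x1,y1,f,tag):
    a=cv2.resize(im[y0:y1,x0:x1],None,fx=f,fy=f,interpolation=cv2.INTER_CUBIC)
    a=np.clip(a.astype(float)*1.4,0,255).astype(np.uint8)
    for k in range(0,x1-x0,10): cv2.putText(a,str(x0+k),(int(k*f),8),0,.3,(255,0,0)); a[:4,int(k*f)]=255,0,0
    for k in range(0,y1-y0,10): cv2.putText(a,str(y0+k),(0,int(k*f)),0,.3,(255,0,0)); a[int(k*f),:4]=255,0,0
    cv2.imwrite(f'pics/{tag}.png',a[:,:,::-1])
E
python3 - <<'E'
from h import *
P,im,d=load('wrist','w1')
zoom(im,230,120,320,210,6,'zw1a'); zoom(im,290,215,400,335,5,'zw1b')
E
```

```text
(no output)
```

View pics/zw1a.png

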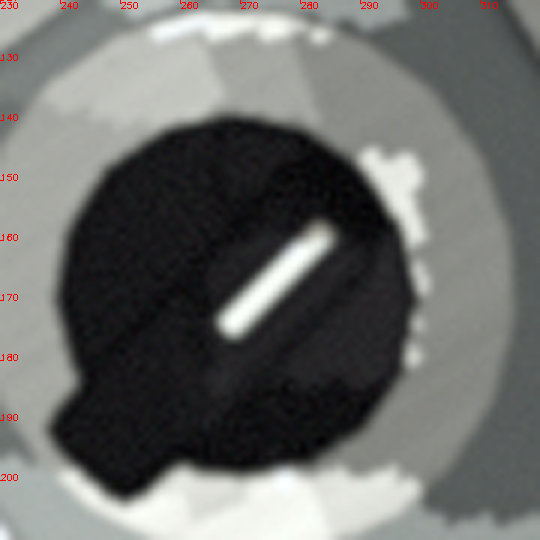

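View pics/zw1b.png

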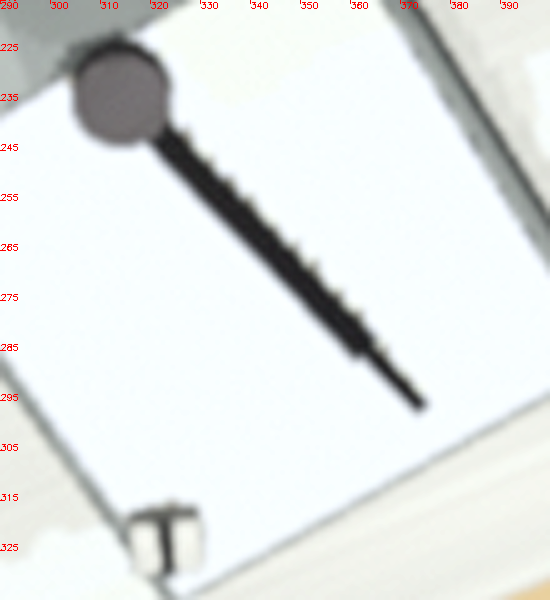

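```bash
cat >> h.py <<'E'
def yaw(a,b): v=b-a; return np.degrees(np.arctan2(v[1],v[0]))
E
python3 - <<'E'
from h import *
P,im,d=load('wrist','w1')
piv,tip=onplane(P,[[314,234.5],[374,297]],.069)
l=onplane(P,[[323,318],[324.5,330]],.068)
print(piv,tip,l,np.linalg.norm(tip-piv),np.linalg.norm(l[0]-piv),np.linalg.norm(l[1]-piv))
print('yaws',yaw(piv,tip),yaw(piv,l[0]),yaw(piv,l[1]),yaw(l[0],l[1]))
b=onplane(P,[[267.5,175],[283.5,159.5]],.106);print('bar',b,yaw(*b),np.linalg.norm(b[1]-b[0]))
e=onplane(P,[[237.5,192],[251,203]],.106);print('end',e,yaw(*e)-90,np.linalg.norm(e[1]-e[0]))
k=onplane(P,[[269,169]],.076);print('disc',k, 'endtocentre',np.linalg.norm(e.mean(0)[:2]-k[0][:2]),yaw(e.mean(0),k[0]))
print('disc w',np.linalg.norm(np.diff(onplane(P,[[239.5,170],[298.5,170]],.076),axis=0)))
for p in [(271,170),(245,195),(345,290),(280,185)]: print(p,depthpts(P,[p],[d[p[1],p[0]]]))
print('yawy',np.degrees(np.arctan2(*(R.from_quat(r.get_state()['eef_rot']).as_matrix()[[1,0],1]))))
# box axis
bx=onplane(P,[[196,154],[293,89],[412,285],[322,334]],.062); print(bx, yaw(bx[0],bx[3]),yaw(bx[1],bx[2]))
E
```

```text
[ 0.5949103  -0.12801957  0.069     ] [ 0.66145382 -0.10077258  0.069     ] [[ 0.6656936  -0.14614379  0.068     ]
 [ 0.67670546 -0.14878092  0.068     ]] 0.07190576359313053 0.07307367832806737 0.08439480097659478
yaws 22.267194842834446 -14.362145464432807 -14.242120863224047 -13.467600322809687
bar [[ 0.53527474 -0.13818338  0.106     ]
 [ 0.52953113 -0.12475034  0.106     ]] 113.15025969388157 0.014609431350649363
end [[ 0.53888417 -0.16097772  0.106     ]
 [ 0.54881317 -0.15550303  0.106     ]] -61.1283943026317 0.011338312543573065
disc [[ 0.53539938 -0.14049813  0.076     ]] endtocentre 0.019651402644347435 115.4649392062288
disc w 0.04237348451789758
(271, 170) [[ 0.53296832 -0.13473827  0.10658647]]
(245, 195) [[ 0.54238746 -0.15703171  0.10639787]]
(345, 290) [[ 0.65024914 -0.12133239  0.06304904]]
(280, 185) [[ 0.5489897  -0.13742069  0.07562153]]
yawy 69.95871192772756
[[ 0.50787449 -0.18944677  0.062     ]
 [ 0.49007887 -0.10537049  0.062     ]
 [ 0.6654519  -0.06839984  0.062     ]
 [ 0.6829592  -0.15316291  0.062     ]] 11.708020244021593 11.904303677853433
```

Call:
arm_command:
  plan:
    - [0.088,0,0,0,0.157]
    - [0.088,0,0,0,0.157]
    - [0.05,0,0,0,0.157]
    - [0.045,0,0,0,0.157]
    - [0.04,0,0,0,0.157]
    - [0.04,0,0,0,0]

```text
clock: 3.08
tool_pos: [0.5776, -0.1184, 0.2388]
eef_rot: [0.379, 0.597, -0.379, 0.597]
contact_force: [-0.3, -0.7, 0.3]
opening: 0.569
```

```bash
python3 - <<'E'
from h import *
s=r.get_state();print(s['q'].round(2),s['opening'],plan([.536,-.1403,.15],np.radians(25)))
E
```

```text
[ 0.16  0.64 -0.05  1.68  0.04  0.83  0.52] 0.5687887754053145 [array([ 0.08884617, -0.04688807,  0.00219672]), np.float64(0.0022697932766400086)]
```

Call:
arm_command:
  plan:
    - [0.04,0.02,-0.024,0.001,0]
    - [0.04,0.03,-0.023,0.001,0]
    - [0.04,0.028,0,0,0]
    - [0.04,0,0,0,0]
    - [0.04,0,0,0,0]

```text
clock: 3.7
tool_pos: [0.537, -0.1414, 0.1616]
eef_rot: [0.38, 0.596, -0.379, 0.597]
contact_force: [0.3, -0.5, 0.2]
opening: 0.455
```

```bash
python3 - <<'E'
from h import *
s=r.get_state();print(s['opening'],plan([.536,-.1403,.082],np.radians(25)))
P,im,d=snap('wrist','w2')
print(proj(P,[[.536,-.1403,.106],[.536,-.1403,.076]]))
E
```

```text
0.4551143921166479 [array([ 0.07958953, -0.0005328 , -0.00143193]), np.float64(4.6990120168954874e-05)]
[[315.49309839 263.06303319]
 [315.43147633 243.57004958]]
```

View pics/w2.png

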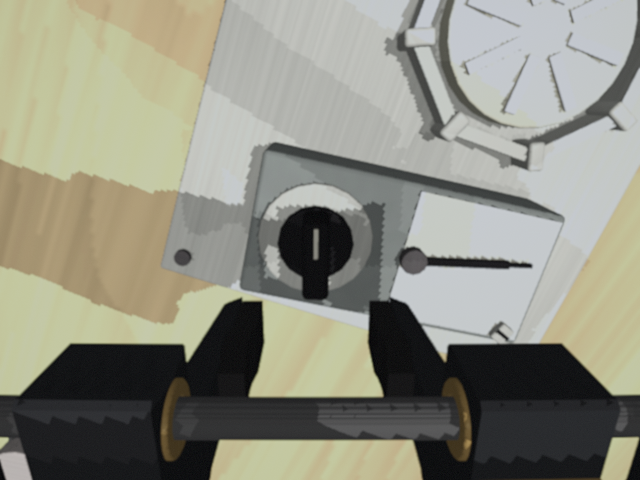

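Bar is vertical at column 316, centred between the fingers; pointer pivot (413,261), tip (531,266). Descend and grip.

Call:
arm_command:
  plan:
    - [0.04,0.03,0,-0.001,0]
    - [0.04,0.03,0,0,0]
    - [0.04,0.019,0,0,0]
    - [0.04,0,0,0,0]
    - [0.01,0,0,0,0]
    - [0.01,0,0,0,0]
    - [0.01,0,0,0,0]
    - [0.01,0,0,0,0]
  force: 25

```text
clock: 4.75
tool_pos: [0.5367, -0.1411, 0.0826]
eef_rot: [0.381, 0.595, -0.38, 0.597]
contact_force: [1.1, 0.8, 5.9]
opening: 0.152
```

```bash
python3 - <<'E'
from h import *
P,im,d=load('wrist','w2')
zoom(im,395,240,545,345,5,'zw2')
P,im,d=snap('wrist','w3')
s=r.get_state();print(s['tool_pos'],s['opening']*.088,s['contact_force'],s['moment'])
E
```

```text
[ 0.53670157 -0.14105031  0.08258301] 0.013201889781273004 [0.56982465 0.47115955 6.51079406] [ 0.10884371 -0.03992388  0.00693661]
```

View pics/zw2.png

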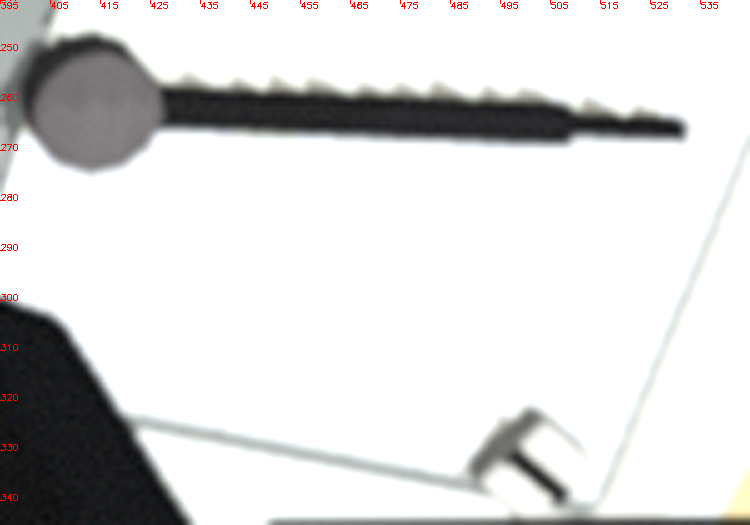

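View pics/w3.png

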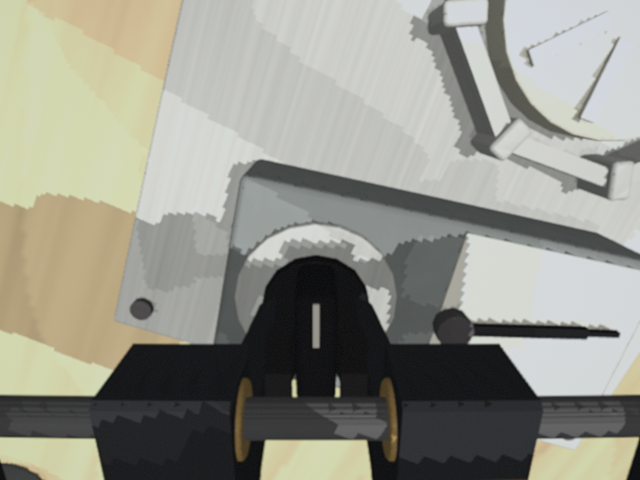

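```bash
python3 - <<'E'
from h import *
P,im,d=load('wrist','w2')
piv,tip=onplane(P,[[413.5,262],[531,267]],.069)
l=onplane(P,[[496.5,330],[507,340]],.068)
print(piv,tip,l,np.linalg.norm(tip-piv),np.linalg.norm(l[0]-piv),np.linalg.norm(l[1]-piv))
print('yaws',yaw(piv,tip),yaw(piv,l[0]),yaw(piv,l[1]),yaw(l[0],l[1]))
P,im,d=load('wrist','w3')
piv,tip=onplane(P,[[452.5,327],[618,334]],.069)
print(piv,tip,np.linalg.norm(tip-piv),yaw(piv,tip))
E
```

```text
[ 0.5949399  -0.12834487  0.069     ] [ 0.66095849 -0.10124532  0.069     ] [[ 0.66607962 -0.14690606  0.068     ]
 [ 0.67626369 -0.15025502  0.068     ]] 0.07136413314994274 0.07352806791936138 0.08422952290819141
yaws 22.317349628567726 -14.62313798082997 -15.07852514577185 -18.203066420864367
[ 0.59326915 -0.12686207  0.069     ] [ 0.66030485 -0.1000934   0.069     ] 0.07218274034770704 21.7677941165002
```

Call:
arm_command:
  plan:
    - [0.01,0,0,0,0.17]
    - [0.01,0,0,0,0.17]
    - [0.01,0,0,0,0.17]
    - [0.01,0,0,0,0.17]
    - [0.01,0,0,0,0.17]
    - [0.01,0,0,0,0.17]
    - [0.01,0,0,0,0.17]
    - [0.01,0,0,0,0]
    - [0.01,0,0,0,0]

```text
clock: 5.92
tool_pos: [0.5359, -0.1409, 0.0826]
eef_rot: [0.65, 0.28, -0.649, 0.28]
contact_force: [-0.3, 0.8, 7.8]
opening: 0.153
```

```bash
python3 - <<'E'
from h import *
s=r.get_state();print(s['tool_pos'],s['contact_force'],s['q'].round(2),plan(s['tool_pos'],np.radians(25-73.2)))
P,im,d=snap('wrist','w4'); P,im,d=snap('top','t4'); P,im,d=snap('scene','s4')
zoom(im,215,240,315,350,5.4,'zs4')
E
```

```text
[ 0.5358802  -0.14093362  0.0825661 ] [-0.33770207  0.82498793  7.76052431] [ 0.04  0.85  0.22  1.91 -0.42  0.42 -0.18] [array([0., 0., 0.]), np.float64(0.08525779781945575)]
```

View pics/w4.png

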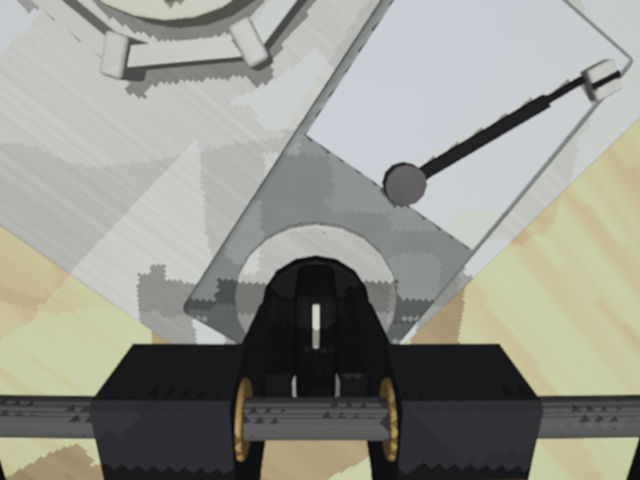

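View pics/zs4.png

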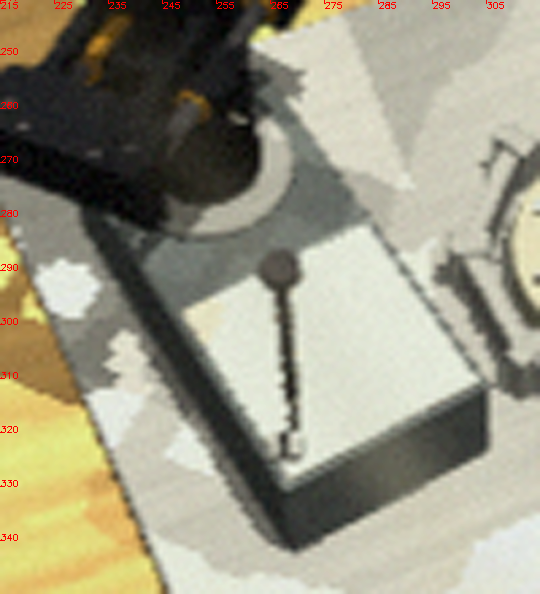

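Excellent view: pivot at (405,184), tip near (585,84), line (595,80)–(620,70).

```bash
python3 - <<'E'
from h import *
P,im,d=load('wrist','w4')
zoom(im,540,40,640,120,7.5,'zw4')
zoom(im,375,150,465,210,7.5,'zw4b')
E
```

```text
(no output)
```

View pics/zw4.png

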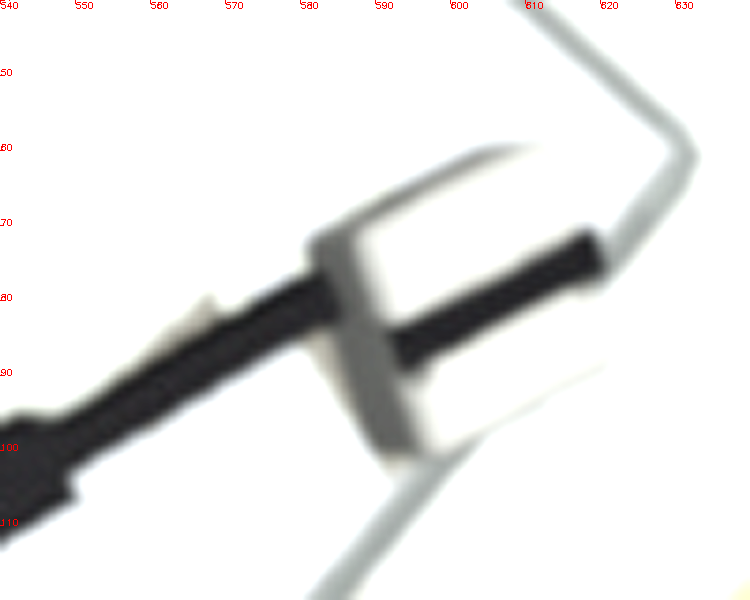

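View pics/zw4b.png

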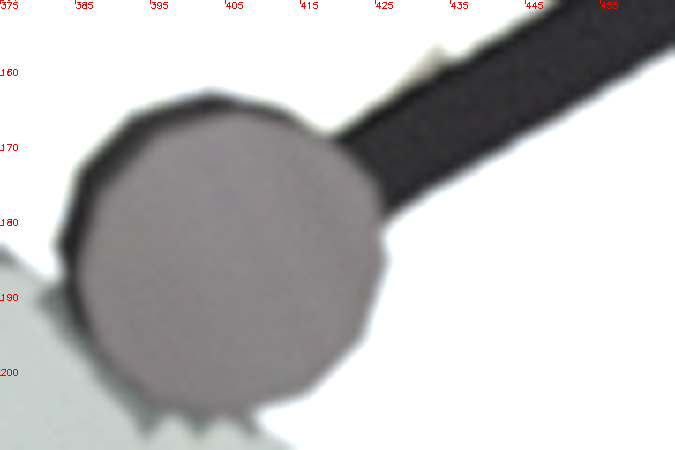

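```bash
python3 - <<'E'
from h import *
P,im,d=load('wrist','w4')
c=onplane(P,[[424,173.3],[549,98.9],[583.5,79.5]],.0695)
l=onplane(P,[[593,86.7],[619.5,73.7]],.068)
cap=onplane(P,[[404.5,184.5]],.073)[0]
print(c,l,cap)
print('pointer yaw',yaw(c[0],c[2]),yaw(c[0],c[1]),'line yaw',yaw(*l))
u=(c[2]-c[0])[:2];u/=np.linalg.norm(u); piv=c[2,:2]-.072*u; print('piv',piv,'cap off',np.cross(u,cap[:2]-piv), yaw(piv,l[0,:2]),yaw(piv,l[1,:2]),np.linalg.norm(l[:,:2]-piv,axis=1))
E
```

```text
[[ 0.60256741 -0.12947577  0.0695    ]
 [ 0.65188347 -0.13927251  0.0695    ]
 [ 0.66462806 -0.14216689  0.0695    ]] [[ 0.66651727 -0.14714776  0.068     ]
 [ 0.67596356 -0.14988894  0.068     ]] [ 0.59451473 -0.12674203  0.073     ]
pointer yaw -11.557381295738272 -11.235659104976417 line yaw -16.181946295731276
piv [ 0.5940879  -0.12774175] cap off 0.0010649614286643643 -14.998982848277324 -15.136156127889233 [0.07498405 0.08481817]<stdin>:8: DeprecationWarning: Arrays of 2-dimensional vectors are deprecated. Use arrays of 3-dimensional vectors instead. (deprecated in NumPy 2.0)
```

Call:
arm_command:
  plan:
    - [0.01,0,0,0,0.06]
    - [0.01,0,0,0,0.05]
    - [0.01,0,0,0,0]
    - [0.01,0,0,0,0]

```text
clock: 6.58
tool_pos: [0.5358, -0.1409, 0.0826]
eef_rot: [0.664, 0.244, -0.663, 0.244]
contact_force: [-1.0, 0.8, 8.3]
opening: 0.152
```

```bash
python3 - <<'E'
from h import *
P,im,d=snap('wrist','w5')
zoom(im,540,20,640,100,7.5,'zw5')
zoom(im,380,130,470,200,7.5,'zw5b')
E
```

```text
(no output)
```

View pics/zw5.png

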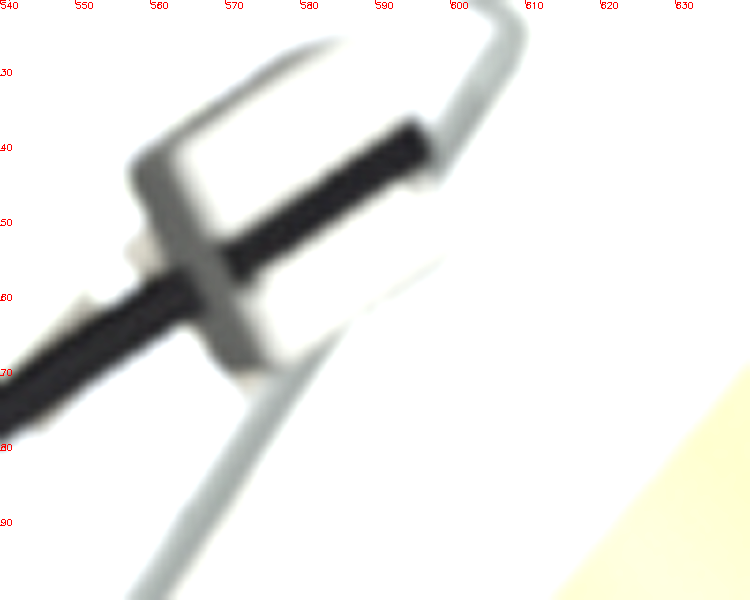

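View pics/zw5b.png

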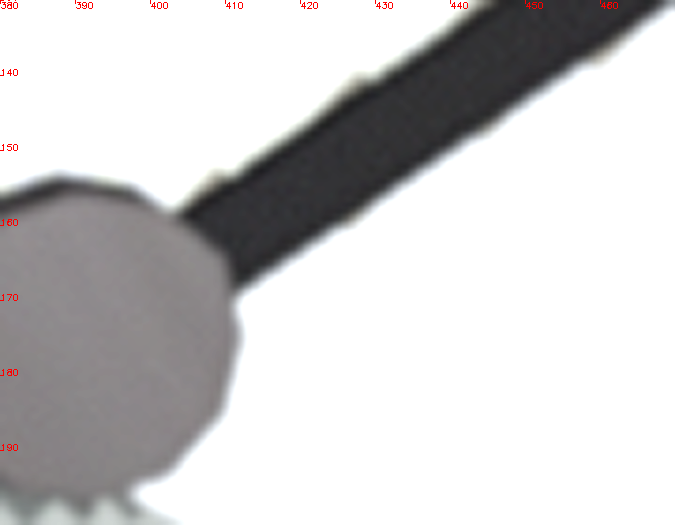

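Tip centreline extended passes through both ends of the line (inner 571.5,55; outer 596,38) to within half a pixel, so it is aligned. Release and lift.

Call:
arm_command:
  plan:
    - [0.035,0,0,0,0]
    - [0.035,0,0,0,0]
    - [0.035,0,0,0,0]
    - [0.035,-0.03,0,0,0]
    - [0.035,-0.04,0,0,0]
    - [0.04,-0.05,0,0,0]
    - [0.04,-0.02,0,0,0]
    - [0.04,0,0,0,0]

```text
clock: 7.62
tool_pos: [0.5365, -0.1414, 0.2229]
eef_rot: [0.665, 0.244, -0.663, 0.245]
contact_force: [-0.2, 0.6, -0.1]
opening: 0.452
```

```bash
python3 - <<'E'
from h import *
P,im,d=snap('wrist','w6')
s=r.get_state(); print(s['q'].round(2),s['tool_pos'])
print(plan([.53,.12,.222]))
E
```

```text
[-0.06  0.65  0.4   1.82 -0.36  0.74 -0.33] [ 0.53561423 -0.14096087  0.22159557]
[array([-0.00036215, -0.20237012, -0.16485891])]
```

View pics/w6.png

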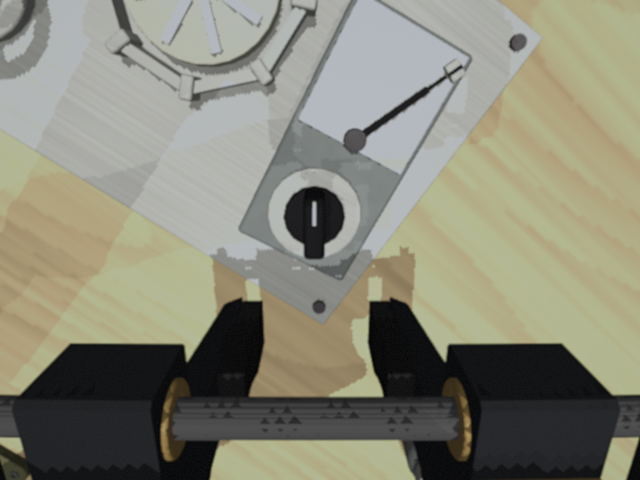

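```bash
python3 - <<'E'
from h import *
P,im,d=load('wrist','w6')
zoom(im,340,45,480,160,5.5,'zw6')
print(plan([.503,.152,.23]))
E
```

```text
[array([-0.00836692, -0.24423766, -0.16504046])]
```

View pics/zw6.png

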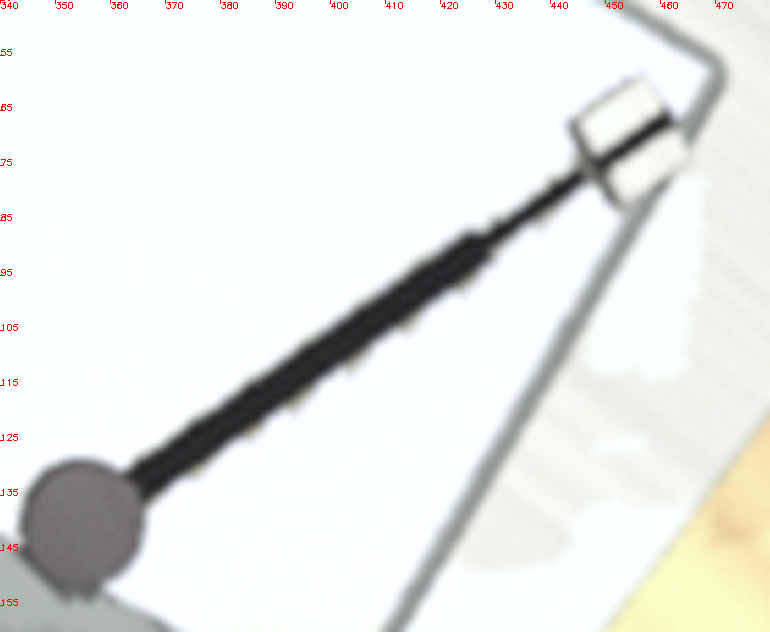

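The pointer stays in line with the mark after release. On to the wheel.

Call:
arm_command:
  plan:
    - [0.04,0,-0.041,-0.0275,0]
    - [0.04,0,-0.041,-0.0275,0]
    - [0.04,0,-0.041,-0.0275,0]
    - [0.04,0,-0.041,-0.0275,0]
    - [0.04,0,-0.041,-0.0275,0]
    - [0.04,-0.008,-0.039,-0.0275,0]
    - [0.04,0,0,0,0]
    - [0.04,0,0,0,0]

```text
clock: 8.68
tool_pos: [0.5026, 0.1508, 0.2285]
eef_rot: [-0.663, -0.244, 0.665, -0.244]
contact_force: [0.4, 0.6, -0.4]
opening: 0.454
```

```bash
python3 - <<'E'
from h import *
P,im,d=snap('wrist','w7')
s=r.get_state(); print(s['q'].round(2),s['tool_pos'])
E
```

```text
[-0.67  0.62  0.48  1.9  -0.41  0.73 -0.82] [0.50277251 0.15002343 0.2288038 ]
```

View pics/w7.png

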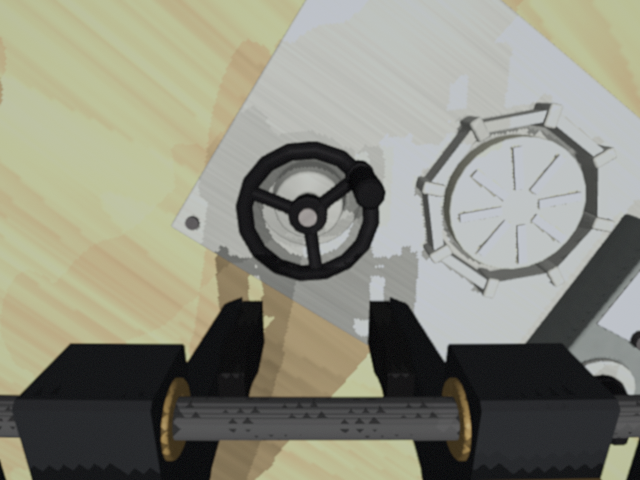

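```bash
python3 - <<'E'
from h import *
P,im,d=load('wrist','w7')
zoom(im,225,130,395,290,4.5,'zw7')
# rim: use depth near 0.088
ys,xs=np.mgrid[130:290,225:395]; px=np.c_[xs.ravel(),ys.ravel()]
X=depthpts(P,px,d[130:290,225:395].ravel())
m=(abs(X[:,2]-.086)<.006)
A=X[m]; print(m.sum(),np.median(A[:,2]))
# circle enclosing of rim points
(c,rad)=cv2.minEnclosingCircle(A[:,:2].astype(np.float32)); print('rim depth',c,rad)
m=(X[:,2]>.135)&(X[:,2]<.15); B=X[m]; (ch,rh)=cv2.minEnclosingCircle(B[:,:2].astype(np.float32)); print('handle depth',ch,rh,B[:,2].max(),m.sum(),B.mean(0))
print('hub',onplane(P,[[308,217]],.091),'handle',onplane(P,[[368.5,193]],.144))
E
```

```text
8686 0.08727392125505418
rim depth (0.5027886629104614, 0.1560240387916565) 0.05284585803747177
handle depth (0.5447534918785095, 0.14702194929122925) 0.009172488003969193 0.14593382636567306 842 [0.54509799 0.14816688 0.14314114]
hub [[0.501197   0.15596393 0.091     ]] handle [[0.54495345 0.1484628  0.144     ]]
```

View pics/zw7.png

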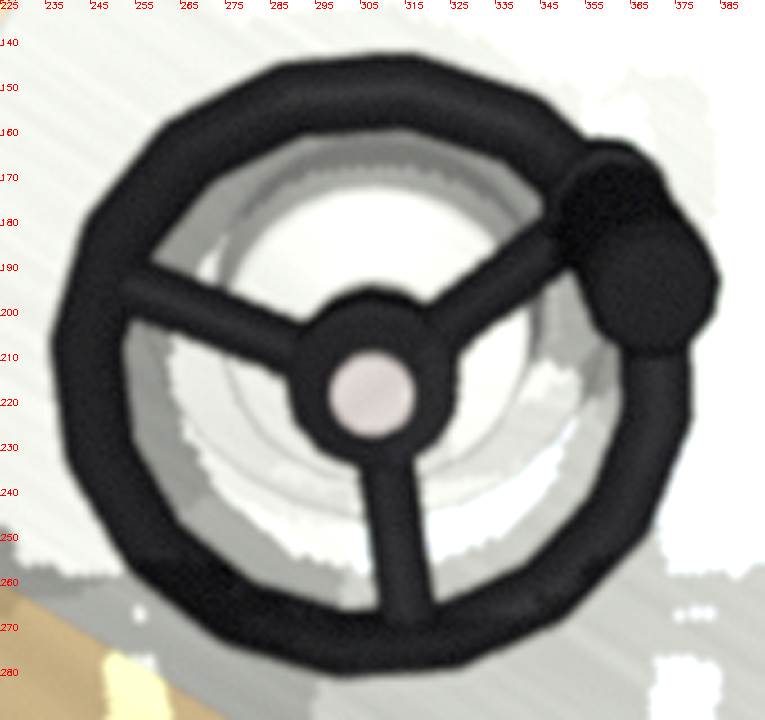

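```bash
python3 - <<'E'
from h import *
print(plan([.545,.1485,.104]), R.from_quat(r.get_state()['eef_rot']).as_matrix().round(3))
E
```

```text
[array([ 0.12473413,  0.02844314, -0.03152547])] [[-0.002  0.646 -0.763]
 [-0.002 -0.763 -0.646]
 [-1.     0.     0.002]]
```

Call:
arm_command:
  plan:
    - [0.04,0,0.0285,-0.0315,0]
    - [0.04,0.045,0,0,0]
    - [0.04,0,0,0,0]
    - [0.04,0,0,0,0]

```text
clock: 9.22
tool_pos: [0.5458, 0.1491, 0.1854]
eef_rot: [-0.664, -0.243, 0.664, -0.244]
contact_force: [0.3, 0.5, -0.6]
opening: 0.456
```

```bash
python3 - <<'E'
from h import *
P,im,d=snap('wrist','w8')
print(plan([.545,.1485,.104]))
E
```

```text
[array([ 8.18729032e-02, -2.91035564e-05,  1.60500396e-03])]
```

View pics/w8.png

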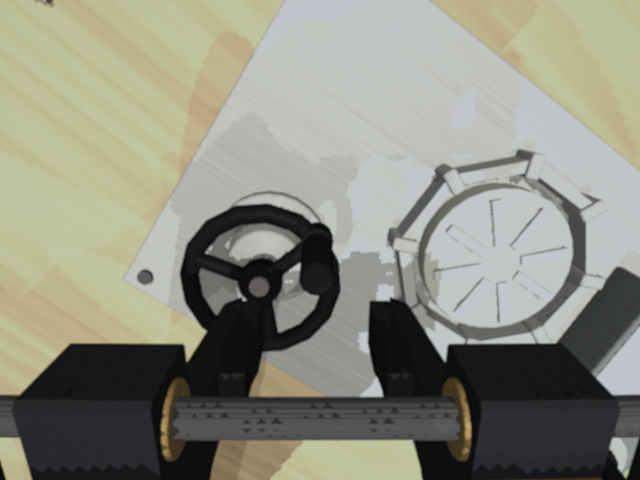

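The handle top at (317,277) is between the fingers. Descend and grip.

Call:
arm_command:
  plan:
    - [0.04,0.03,0,0.001,0]
    - [0.04,0.03,0,0,0]
    - [0.04,0.022,0,0,0]
    - [0.04,0,0,0,0]
    - [0.01,0,0,0,0]
    - [0.01,0,0,0,0]
    - [0.01,0,0,0,0]
  force: 30

```text
clock: 10.15
tool_pos: [0.5462, 0.1496, 0.1039]
eef_rot: [0.665, 0.244, -0.663, 0.244]
contact_force: [0.8, -0.2, 3.7]
opening: 0.191
```

```bash
cat >> h.py <<'E'
C=np.array([.5012,.156])
def wheel(ang0,steps,rad=.0448):
    """print rows dy dz (mm) for handle moving from angle ang0 (rad) by cumulative steps, tool yaw fixed"""
    st=r.get_state();Rm=R.from_quat(st['eef_rot']).as_matrix()
    a=ang0+np.r_[0,np.cumsum(steps)]
    p=C+rad*np.c_[np.cos(a),np.sin(a)]
    for q in np.diff(p,axis=0):
        D=Rm.T@np.r_[q,0]; print([0.01,0,round(D[1],4),round(D[2],4),0],end=', ')
    print()
    return p
def ang():
    st=r.get_state(); v=st['tool_pos'][:2]-C
    print('handle ang deg',np.degrees(np.arctan2(v[1],v[0])),'rad mm',np.linalg.norm(v)*1e3,'F',st['contact_force'].round(1),st['moment'].round(2),'open',st['opening']*88,st['tool_pos'],'clk',st['clock'])
E
python3 - <<'E'
from h import *
ang()
wheel(np.radians(-9.7),[-.3]*10)
E
```

```text
handle ang deg -8.131027318737539 rad mm 45.50076501483651 F [ 0.8 -0.2  3.7] [-0.21  0.02  0.01] open 16.812399915566317 [0.54624336 0.14956449 0.1039145 ] clk 10.15
[0.01, 0, np.float64(0.007), np.float64(0.0114), 0], [0.01, 0, np.float64(0.0033), np.float64(0.013), 0], [0.01, 0, np.float64(-0.0007), np.float64(0.0134), 0], [0.01, 0, np.float64(-0.0046), np.float64(0.0126), 0], [0.01, 0, np.float64(-0.0081), np.float64(0.0106), 0], [0.01, 0, np.float64(-0.0109), np.float64(0.0078), 0], [0.01, 0, np.float64(-0.0127), np.float64(0.0042), 0], [0.01, 0, np.float64(-0.0134), np.float64(0.0002), 0], [0.01, 0, np.float64(-0.0129), np.float64(-0.0037), 0], [0.01, 0, np.float64(-0.0112), np.float64(-0.0074), 0],
```

Call:
arm_command:
  plan:
    - [0.01,0,0.007,0.0114,0]
    - [0.01,0,0.0033,0.013,0]
    - [0.01,0,-0.0007,0.0134,0]
    - [0.01,0,-0.0046,0.0126,0]
    - [0.01,0,-0.0081,0.0106,0]
    - [0.01,0,-0.0109,0.0078,0]
    - [0.01,0,-0.0127,0.0042,0]
    - [0.01,0,-0.0134,0.0002,0]
    - [0.01,0,-0.0129,-0.0037,0]
    - [0.01,0,0,0,0]

```text
clock: 11.4
tool_pos: [0.4585, 0.146, 0.1038]
eef_rot: [0.665, 0.245, -0.662, 0.244]
contact_force: [1.0, 0.4, 8.8]
opening: 0.192
```

```bash
python3 - <<'E'
from h import *
ang()
a0=np.radians(-9.7)-2.7; print(np.degrees(a0), C+.0448*np.r_[np.cos(a0),np.sin(a0)])
wheel(a0,[-.15]*10)
E
```

```text
handle ang deg -166.79144843505654 rad mm 43.909790097264455 F [1.  0.4 8.8] [ 0.28 -0.03 -0.03] open 16.869368959428243 [0.45845185 0.14596678 0.10379534] clk 11.4
-164.39860468532228 [0.45805061 0.14395134]
[0.01, 0, np.float64(-0.0059), np.float64(-0.0033), 0], [0.01, 0, np.float64(-0.0053), np.float64(-0.0041), 0], [0.01, 0, np.float64(-0.0046), np.float64(-0.0049), 0], [0.01, 0, np.float64(-0.0039), np.float64(-0.0055), 0], [0.01, 0, np.float64(-0.003), np.float64(-0.006), 0], [0.01, 0, np.float64(-0.0021), np.float64(-0.0064), 0], [0.01, 0, np.float64(-0.0011), np.float64(-0.0066), 0], [0.01, 0, np.float64(-0.0001), np.float64(-0.0067), 0], [0.01, 0, np.float64(0.0009), np.float64(-0.0067), 0], [0.01, 0, np.float64(0.0019), np.float64(-0.0064), 0],
```

Call:
arm_command:
  plan:
    - [0.01,0,-0.0059,-0.0033,0]
    - [0.01,0,-0.0053,-0.0041,0]

```text
clock: 11.65
tool_pos: [0.4569, 0.1572, 0.1038]
eef_rot: [0.665, 0.243, -0.663, 0.244]
contact_force: [0.6, -1.7, 9.5]
opening: 0.194
```

Call:
arm_command:
  plan:
    - [0.01,0,-0.0046,-0.0049,0]
    - [0.01,0,-0.0039,-0.0055,0]

```text
clock: 11.9
tool_pos: [0.4587, 0.1704, 0.1038]
eef_rot: [0.664, 0.243, -0.664, 0.244]
contact_force: [0.3, -1.0, 10.3]
opening: 0.194
```

Call:
arm_command:
  plan:
    - [0.01,0,-0.003,-0.006,0]
    - [0.01,0,-0.0021,-0.0064,0]

```text
clock: 12.15
tool_pos: [0.4643, 0.1825, 0.1038]
eef_rot: [-0.664, -0.244, 0.664, -0.244]
contact_force: [-1.8, -0.6, 11.4]
opening: 0.193
```

Call:
arm_command:
  plan:
    - [0.01,0,-0.0011,-0.0066,0]
    - [0.01,0,-0.0001,-0.0067,0]

```text
clock: 12.4
tool_pos: [0.4733, 0.1925, 0.1038]
eef_rot: [-0.663, -0.244, 0.664, -0.244]
contact_force: [-1.6, 0.1, 11.5]
opening: 0.193
```

Call:
arm_command:
  plan:
    - [0.01,0,0.0009,-0.0067,0]
    - [0.01,0,0.0019,-0.0064,0]

```text
clock: 12.65
tool_pos: [0.485, 0.1994, 0.1038]
eef_rot: [-0.663, -0.245, 0.664, -0.244]
contact_force: [-1.9, 1.2, 11.2]
opening: 0.19
```

```bash
python3 - <<'E'
from h import *
ang()
a0=np.radians(-9.7)-4.2; print(np.degrees(a0)+360, C+.0448*np.r_[np.cos(a0),np.sin(a0)])
wheel(a0,[-.15]*20)
E
```

```text
handle ang deg 110.45846571464675 rad mm 46.37127073038117 F [-1.9  1.2 11.2] [ 0.04  0.56 -0.  ] open 16.720874856253054 [0.48499193 0.19944644 0.10377407] clk 12.65
109.65772604505423 [0.48612926 0.19818901]
[0.01, 0, np.float64(0.0028), np.float64(-0.0061), 0], [0.01, 0, np.float64(0.0037), np.float64(-0.0056), 0], [0.01, 0, np.float64(0.0045), np.float64(-0.005), 0], [0.01, 0, np.float64(0.0052), np.float64(-0.0042), 0], [0.01, 0, np.float64(0.0058), np.float64(-0.0034), 0], [0.01, 0, np.float64(0.0062), np.float64(-0.0025), 0], [0.01, 0, np.float64(0.0065), np.float64(-0.0016), 0], [0.01, 0, np.float64(0.0067), np.float64(-0.0006), 0], [0.01, 0, np.float64(0.0067), np.float64(0.0004), 0], [0.01, 0, np.float64(0.0066), np.float64(0.0014), 0], [0.01, 0, np.float64(0.0063), np.float64(0.0024), 0], [0.01, 0, np.float64(0.0058), np.float64(0.0033), 0], [0.01, 0, np.float64(0.0053), np.float64(0.0041), 0], [0.01, 0, np.float64(0.0046), np.float64(0.0049), 0], [0.01, 0, np.float64(0.0038), np.float64(0.0055), 0], [0.01, 0, np.float64(0.0029), np.float64(0.006), 0], [0.01, 0, np.float64(0.002), np.float64(0.0064), 0], [0.01, 0, np.float64(0.001), np.float64(0.0066), 0], [0.01, 0, np.float64(0.0), np.float64(0.0067), 0], [0.01, 0, np.float64(-0.001), np.float64(0.0066), 0],
```

Call:
arm_command:
  plan:
    - [0.01,0,0.0028,-0.0061,0]
    - [0.01,0,0.0037,-0.0056,0]

```text
clock: 12.9
tool_pos: [0.4983, 0.2026, 0.1038]
eef_rot: [-0.663, -0.245, 0.664, -0.244]
contact_force: [-2.3, 1.7, 10.1]
opening: 0.193
```

Call:
arm_command:
  plan:
    - [0.01,0,0.0045,-0.005,0]
    - [0.01,0,0.0052,-0.0042,0]

```text
clock: 13.15
tool_pos: [0.512, 0.2016, 0.1038]
eef_rot: [0.664, 0.245, -0.663, 0.243]
contact_force: [-1.2, 3.0, 10.3]
opening: 0.19
```

Call:
arm_command:
  plan:
    - [0.01,0,0.0058,-0.0034,0]
    - [0.01,0,0.0062,-0.0025,0]

```text
clock: 13.4
tool_pos: [0.5248, 0.1965, 0.1038]
eef_rot: [0.664, 0.245, -0.663, 0.244]
contact_force: [-1.0, 3.2, 8.5]
opening: 0.192
```

Call:
arm_command:
  plan:
    - [0.01,0,0.0065,-0.0016,0]
    - [0.01,0,0.0067,-0.0006,0]

```text
clock: 13.65
tool_pos: [0.5354, 0.1878, 0.1039]
eef_rot: [0.664, 0.245, -0.663, 0.244]
contact_force: [0.3, 3.4, 7.2]
opening: 0.191
```

Call:
arm_command:
  plan:
    - [0.01,0,0.0067,0.0004,0]
    - [0.01,0,0.0066,0.0014,0]

```text
clock: 13.9
tool_pos: [0.543, 0.1762, 0.1039]
eef_rot: [0.665, 0.245, -0.662, 0.244]
contact_force: [1.0, 1.1, 7.3]
opening: 0.196
```

Call:
arm_command:
  plan:
    - [0.01,0,0.0063,0.0024,0]
    - [0.01,0,0.0058,0.0033,0]

```text
clock: 14.15
tool_pos: [0.5461, 0.1663, 0.1039]
eef_rot: [0.665, 0.247, -0.662, 0.243]
contact_force: [-1.3, 14.7, 8.6]
opening: 0.19
```

The force has jumped to 14.7 N in +y, against the motion, so this looks like the stop. Let it settle, then nudge a little.

Call:
arm_command:
  plan:
    - [0.01,0,0,0,0]

```text
clock: 14.28
tool_pos: [0.546, 0.1666, 0.1039]
eef_rot: [0.665, 0.247, -0.662, 0.243]
contact_force: [0.3, 7.9, 7.6]
opening: 0.191
```

Call:
arm_command:
  plan:
    - [0.01,0,0.0015,0.0012,0]
    - [0.01,0,0,0,0]

```text
clock: 14.52
tool_pos: [0.5461, 0.1665, 0.1039]
eef_rot: [0.665, 0.248, -0.661, 0.243]
contact_force: [0.9, 10.6, 7.4]
opening: 0.193
```

```bash
python3 - <<'E'
from h import *
import scipy.optimize as so
p=np.array([[.5462,.1496],[.4585,.146],[.4569,.1572],[.4587,.1704],[.4643,.1825],[.4733,.1925],[.485,.1994],[.4983,.2026],[.512,.2016],[.5248,.1965],[.5354,.1878],[.543,.1762]])
s=so.least_squares(lambda q:np.hypot(*(p-q[:2]).T)-q[2],[.5,.156,.045]); print(s.x,(s.fun*1e3).round(1))
ang()
snap('wrist','w9'); snap('top','t9'); P,im,d=snap('scene','s9'); zoom(im,330,180,430,270,6,'zs9')
E
```

```text
[0.50192128 0.15773022 0.04501659] [ 0. -0.  0.  0.  0.  0. -0. -0. -0.  0. -0.  0.]
handle ang deg 13.148185033745525 rad mm 46.08663620889693 F [ 0.9 10.6  7.4] [ 2.22  0.04 -0.04] open 17.023899788779794 [0.54607848 0.16648334 0.10390541] clk 14.525
```

View pics/w9.png

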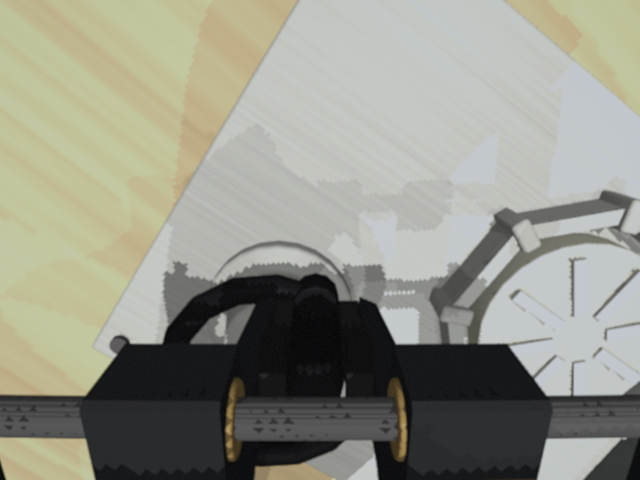

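View pics/zs9.png

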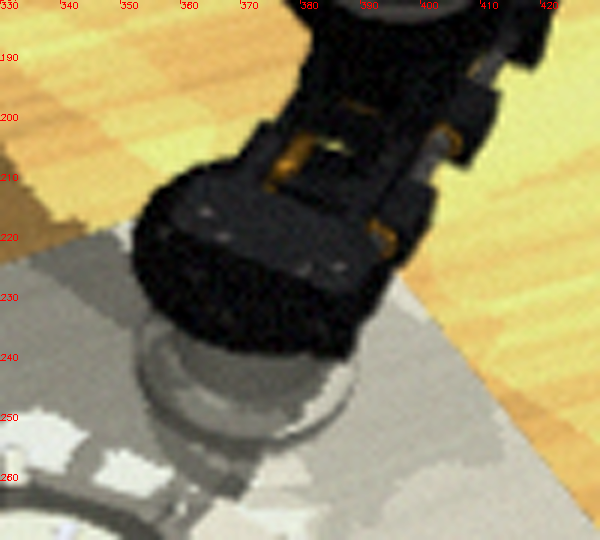

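The TCP points fit a circle to 0.1 mm: centre (0.5019,0.1577), R 45.0 mm. The stop is at 11.2°, 338° = 5.90 rad from the start, which is inside the stated 3–6.5. Next are the rows for two turns back, at 20° per row.

```bash
sed -i 's/^C=.*/C=np.array([.50192,.15773])/' h.py; python3 - <<'E'
from h import *
y=np.array([.646,-.763]);z=np.array([-.763,-.646])
print('unload',np.array([.0006,.0073])@y,np.array([.0006,.0073])@z)
a=np.radians(11.23+20*np.arange(19)); p=C+.045*np.c_[np.cos(a),np.sin(a)]
D=np.diff(p,axis=0)
print(', '.join(f'[0.01, 0, {q@y:.4f}, {q@z:.4f}, 0]' for q in D))
print((D@y).round(4).sum(),(D@z).round(4).sum())
E
```

```text
unload -0.0051823 -0.0051736
[0.01, 0, -0.0148, -0.0051, 0], [0.01, 0, -0.0156, 0.0003, 0], [0.01, 0, -0.0146, 0.0056, 0], [0.01, 0, -0.0118, 0.0102, 0], [0.01, 0, -0.0076, 0.0137, 0], [0.01, 0, -0.0025, 0.0154, 0], [0.01, 0, 0.0030, 0.0153, 0], [0.01, 0, 0.0080, 0.0134, 0], [0.01, 0, 0.0121, 0.0098, 0], [0.01, 0, 0.0148, 0.0051, 0], [0.01, 0, 0.0156, -0.0003, 0], [0.01, 0, 0.0146, -0.0056, 0], [0.01, 0, 0.0118, -0.0102, 0], [0.01, 0, 0.0076, -0.0137, 0], [0.01, 0, 0.0025, -0.0154, 0], [0.01, 0, -0.0030, -0.0153, 0], [0.01, 0, -0.0080, -0.0134, 0], [0.01, 0, -0.0121, -0.0098, 0]
0.0 -1.734723475976807e-18
```

Call:
arm_command:
  plan:
    - [0.01,0,-0.005,-0.005,0]
    - [0.01,0,0,0,0]

```text
clock: 14.92
tool_pos: [0.5458, 0.168, 0.1038]
eef_rot: [0.664, 0.245, -0.663, 0.244]
contact_force: [-1.6, 0.3, 9.5]
opening: 0.194
```

```bash
python3 -c "
from h import *
ang()"
```

```text
handle ang deg 13.225812444783088 rad mm 45.106778730528276 F [-1.6  0.3  9.5] [ 0.17  0.36 -0.04] open 17.11565100337502 [0.54583036 0.16804996 0.1038356 ] clk 14.925
```

Call:
arm_command:
  plan:
    - [0.01,0,0.0025,0.0025,0]
    - [0.01,0,0,0,0]
    - [0.01,0,0,0,0]

```text
clock: 15.3
tool_pos: [0.5461, 0.1666, 0.1039]
eef_rot: [0.664, 0.246, -0.663, 0.243]
contact_force: [0.4, 5.9, 7.6]
opening: 0.197
```

```bash
python3 -c "
from h import *
ang();r.snapshot('wrist');ang();r.snapshot('wrist');ang()"
```

```text
handle ang deg 11.373448171401744 rad mm 45.053702767105605 F [0.4 5.9 7.6] [ 1.    0.17 -0.01] open 17.30572408329336 [0.54608897 0.16661473 0.10385762] clk 15.3
handle ang deg 11.362754024059404 rad mm 45.08435308974981 F [-0.8  6.   8.2] [ 1.06  0.21 -0.05] open 16.78869432812502 [0.54612068 0.16661252 0.10386192] clk 15.35
handle ang deg 11.378324785328559 rad mm 45.053339238707174 F [-0.   5.1  9.4] [ 1.08  0.16 -0.02] open 16.68744640854516 [0.54608786 0.16661841 0.10385456] clk 15.4
```

Call:
arm_command:
  plan:
    - [0.01,0,0.002,0.002,0]
    - [0.01,0,0,0,0]
    - [0.01,0,0,0,0]

```text
clock: 15.78
tool_pos: [0.5461, 0.1665, 0.1039]
eef_rot: [0.665, 0.248, -0.662, 0.243]
contact_force: [0.9, 9.7, 7.7]
opening: 0.195
```

```bash
python3 -c "
from h import *
ang();r.snapshot('wrist');ang();r.snapshot('wrist');ang()"
```

```text
handle ang deg 11.2578532587224 rad mm 45.007774782816995 F [0.9 9.7 7.7] [1.94 0.04 0.  ] open 17.12346662206494 [0.54606176 0.16651663 0.10386946] clk 15.775
handle ang deg 11.241065051171985 rad mm 44.99605907580594 F [-0.4 10.1  7.9] [ 1.96  0.06 -0.  ] open 17.386142005055586 [0.54605284 0.16650141 0.10386593] clk 15.825
handle ang deg 11.238935738236984 rad mm 44.9967738738812 F [0.5 9.6 7.7] [ 1.96  0.08 -0.05] open 17.10017515959333 [0.54605387 0.16649991 0.10387379] clk 15.875
```

Stop confirmed at 11.4°, repeatable to 0.1°. Now two full turns anticlockwise.

Call:
arm_command:
  plan:
    - [0.01,0,-0.004,-0.004,0]
    - [0.01,0,-0.0148,-0.0051,0]
    - [0.01,0,-0.0156,0.0003,0]
    - [0.01,0,-0.0146,0.0056,0]
    - [0.01,0,-0.0118,0.0102,0]
    - [0.01,0,-0.0076,0.0137,0]
    - [0.01,0,-0.0025,0.0154,0]
    - [0.01,0,0.003,0.0153,0]
    - [0.01,0,0.008,0.0134,0]
    - [0.01,0,0.0121,0.0098,0]

```text
clock: 17.12
tool_pos: [0.4575, 0.1502, 0.1038]
eef_rot: [0.664, 0.245, -0.663, 0.244]
contact_force: [2.4, 2.9, 10.2]
opening: 0.191
```

```bash
python3 -c "
from h import *
ang();print(r.get_state()['q'].round(2))"
```

```text
handle ang deg -170.33955015422526 rad mm 45.041626646385694 F [ 2.4  2.9 10.2] [ 0.47 -0.24 -0.04] open 16.817601243740466 [0.45751708 0.15017161 0.10377994] clk 17.125
[-0.56  0.77  0.25  2.12 -0.59  0.32 -0.68]
```

Call:
arm_command:
  plan:
    - [0.01,0,0.0148,0.0051,0]
    - [0.01,0,0.0156,-0.0003,0]
    - [0.01,0,0.0146,-0.0056,0]
    - [0.01,0,0.0118,-0.0102,0]
    - [0.01,0,0.0076,-0.0137,0]
    - [0.01,0,0.0025,-0.0154,0]
    - [0.01,0,-0.003,-0.0153,0]
    - [0.01,0,-0.008,-0.0134,0]
    - [0.01,0,-0.0121,-0.0098,0]

```text
clock: 18.25
tool_pos: [0.5464, 0.1655, 0.1038]
eef_rot: [0.664, 0.243, -0.664, 0.244]
contact_force: [-1.7, -3.1, 10.1]
opening: 0.191
```

```bash
python3 -c "
from h import *
ang();print(r.get_state()['q'].round(2))"
```

```text
handle ang deg 9.879514579126667 rad mm 45.17579970236388 F [-1.7 -3.1 10.1] [-0.65  0.65 -0.  ] open 16.845754724146374 [0.54642588 0.16548112 0.10379713] clk 18.25
[-0.57  0.85  0.35  1.86 -0.53  0.53 -0.74]
```

One turn is done and the handle follows. Second turn.

Call:
arm_command:
  plan:
    - [0.01,0,-0.0148,-0.0051,0]
    - [0.01,0,-0.0156,0.0003,0]
    - [0.01,0,-0.0146,0.0056,0]
    - [0.01,0,-0.0118,0.0102,0]
    - [0.01,0,-0.0076,0.0137,0]
    - [0.01,0,-0.0025,0.0154,0]
    - [0.01,0,0.003,0.0153,0]
    - [0.01,0,0.008,0.0134,0]
    - [0.01,0,0.0121,0.0098,0]

```text
clock: 19.38
tool_pos: [0.4575, 0.1502, 0.1038]
eef_rot: [0.664, 0.245, -0.663, 0.244]
contact_force: [0.5, 2.1, 9.9]
opening: 0.194
```

Call:
arm_command:
  plan:
    - [0.01,0,0.0148,0.0051,0]
    - [0.01,0,0.0156,-0.0003,0]
    - [0.01,0,0.0146,-0.0056,0]
    - [0.01,0,0.0118,-0.0102,0]
    - [0.01,0,0.0076,-0.0137,0]
    - [0.01,0,0.0025,-0.0154,0]
    - [0.01,0,-0.003,-0.0153,0]
    - [0.01,0,-0.008,-0.0134,0]
    - [0.01,0,-0.0121,-0.0098,0]
    - [0.01,0,0,0,0]
    - [0.01,0,0,0,0]

```text
clock: 20.75
tool_pos: [0.5459, 0.1676, 0.1038]
eef_rot: [0.664, 0.245, -0.663, 0.244]
contact_force: [-0.9, 0.8, 8.9]
opening: 0.195
```

```bash
python3 -c "
from h import *
ang();r.snapshot('wrist');ang()"
```

```text
handle ang deg 12.672734527501715 rad mm 45.109911010148544 F [-0.9  0.8  8.9] [ 0.23  0.26 -0.05] open 17.15961673436296 [0.54593099 0.1676263  0.1038382 ] clk 20.75
handle ang deg 12.543942982719372 rad mm 45.058575234622005 F [-1.5  0.8  9.3] [0.16 0.29 0.03] open 16.980084307552165 [0.54590301 0.1675162  0.10381647] clk 20.8
```

Call:
arm_command:
  plan:
    - [0.01,0,0.0014,0.0008,0]
    - [0.01,0,0,0,0]
    - [0.01,0,0,0,0]

```text
clock: 21.18
tool_pos: [0.5463, 0.1656, 0.1038]
eef_rot: [0.664, 0.244, -0.663, 0.244]
contact_force: [-0.7, 1.4, 9.2]
opening: 0.193
```

```bash
python3 -c "
from h import *
ang();r.snapshot('wrist');ang()"
```

```text
handle ang deg 10.101120043145182 rad mm 45.08028968595667 F [-0.7  1.4  9.2] [0.11 0.24 0.02] open 16.944947134618456 [0.54630153 0.16563645 0.10381402] clk 21.175
handle ang deg 10.065003014156082 rad mm 45.08890294829967 F [-0.8  0.8  8.7] [ 0.15  0.29 -0.02] open 17.014830208806583 [0.54631499 0.16560998 0.10382962] clk 21.225
```

Slightly too far (10.1°); back by about 1.3°.

Call:
arm_command:
  plan:
    - [0.01,0,-0.0011,-0.0006,0]
    - [0.01,0,0,0,0]
    - [0.01,0,0,0,0]
    - [0.01,0,0,0,0]

```text
clock: 21.72
tool_pos: [0.5463, 0.1659, 0.1038]
eef_rot: [0.664, 0.244, -0.663, 0.244]
contact_force: [0.1, -0.9, 9.1]
opening: 0.191
```

```bash
python3 -c "
from h import *
ang();r.snapshot('wrist');ang()"
```

```text
handle ang deg 10.390641698209432 rad mm 45.10744878799277 F [ 0.1 -0.9  9.1] [-0.2   0.15 -0.03] open 16.814515784888084 [0.54628773 0.16586551 0.10383902] clk 21.725
handle ang deg 10.430120292349896 rad mm 45.07995511861498 F [-0.3 -0.6  9.8] [-0.16  0.17  0.03] open 17.136207793471563 [0.54625507 0.1658911  0.10383568] clk 21.775
```

Friction dead band, so one more 0.8 mm.

Call:
arm_command:
  plan:
    - [0.01,0,-0.0007,-0.0004,0]
    - [0.01,0,0,0,0]
    - [0.01,0,0,0,0]
    - [0.01,0,0,0,0]

```text
clock: 22.28
tool_pos: [0.5462, 0.1664, 0.1038]
eef_rot: [0.664, 0.244, -0.663, 0.244]
contact_force: [-0.8, -1.0, 8.4]
opening: 0.192
```

```bash
python3 -c "
from h import *
ang();P,im,d=snap('top','t10');ang();zoom(im,325,170,405,275,5.5,'zt10');P,im,d=snap('scene','s10');zoom(im,215,240,315,350,5.4,'zs10')"
```

```text
handle ang deg 11.046684874425004 rad mm 45.09529973896628 F [-0.8 -1.   8.4] [-0.32  0.23 -0.07] open 16.88027411903558 [0.54617975 0.16637065 0.10383944] clk 22.275
handle ang deg 11.105315734403437 rad mm 45.111170735779595 F [ 0.5 -1.1  9.2] [-0.3   0.22  0.04] open 16.849997188066677 [0.54618645 0.166419   0.10383088] clk 22.325
```

View pics/zt10.png

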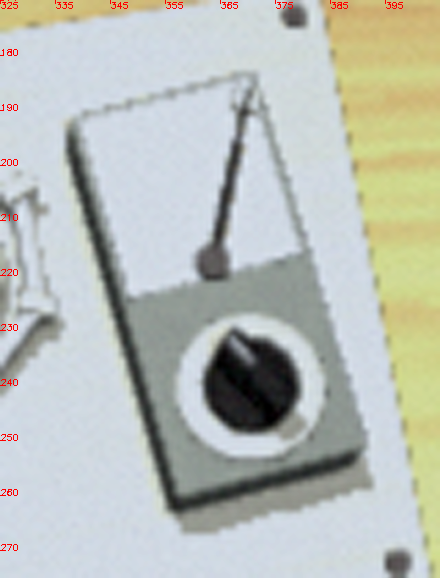

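View pics/s10.png

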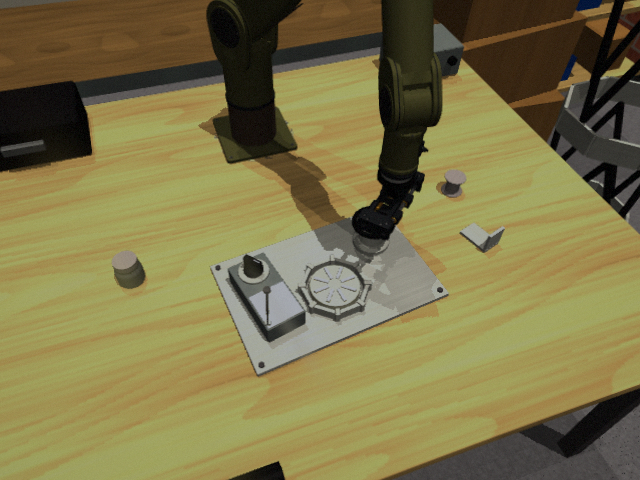

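Pointer is on its line, and the jar, spool and bracket sit at the same pixels as at the start. The wheel is within 0.3° of two turns. Hand in.

```bash
python3 -c "
from h import *
ang(); print(r.finish_job()); ang()"
```

```text
handle ang deg 11.089487369915313 rad mm 45.10210054474207 F [-0.8 -2.2  9.4] [-0.33  0.19  0.04] open 16.906529773433462 [0.54617995 0.16640502 0.10383328] clk 22.375
the job is handed in; nothing more can be done
None
the job is handed in; nothing more can be done
```

The job is handed in at 22.4 s, with the pointer on its line and the wheel backed off two turns from its stop, to within about 0.3°. The fingers still grip the crank handle.

- **Aim knob:** I turned it 1.30 rad clockwise by its bar. In the close view before letting go, the pointer's centreline ran through both ends of the line to about half a pixel. It still looked aligned after release and in the last top picture.
- **Handwheel:** I wound it clockwise by 5.9 rad to the stop. The force rose to 10–15 N and pressing it a second time gave the same angle, about 11.4°. I then took it back two full turns anticlockwise.
- **Last checks:** The handle read 11.1° just before handing in, after a few small corrections for friction. The sideways force on it was about 2 N. The jar, spool and bracket are at the same pixels as at the start.
- **Disagreement:** The three cameras disagreed by up to about 5 mm on where the aim unit stands, so I used the wrist camera for both grasps. No check failed.

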